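# Re-aim and clamp a dosing arm

### The arm

A 6-joint arm with a two-finger parallel gripper is mounted at the origin on a cart in front of the work surface, level with it; the furniture and walls round the work are solid. World frame = base frame: x ahead of the robot, y to its left, z up, the work surface at z = 0. Lengths are in mm, angles in rad, forces in N, time in s.
With the tool pointing down it reaches from about 300 to 950 mm from the base axis. Payload 3.1 kg.
Tool frame: the origin (TCP) lies midway between the tips of the shut fingers; the grasp point (between the pads) lies behind it (manip.pinch_z is the z of the grasp point in the tool frame, in mm); z points along the fingers, y is the line along which they close (so a half turn about z gives the same grasp; the last joint's range is limited). The gripper opens to 85 mm and grips with 20 to 120 N. Pads are 22 mm wide; open, the fingers measure 114 mm over their backs; the gripper's body (76 mm by 85 mm) begins 54 mm behind the grasp point. The pads swing forward as they close: fully open they stand 13 mm farther back than shut.
Start: joints at [1.269, 0.308, 1.634, -0, 1.2, -0.07], TCP at [143.607, 608.284, 231.272] pointing down, gripper open.
Joint ranges: [-3.06, 3.06], [-0.79, 1.96], [0.05, 2.63], [-1.19, 4.34], [0.05, 2.64], [-2.94, 2.94]. Speed limits (rad/s): [2.79, 2.79, 3.14, 3.14, 3.14, 3.14].

### API

Orientations are given as a 3x3 rotation matrix whose columns are the frame's x, y, z axes.
In Python, from workcell import manip gives the robot as it stands. Calls block until the motion is done:
- manip.movep(position, orientation): joint-space move of the TCP to a pose.
- manip.move_l(position, frame=None, vel=150, f_stop=None): straight line of the TCP; frame=None keeps the orientation; vel is the mean speed in mm/s. With f_stop (N) it stops when the force on the tool has changed by that much, and returns True; else False.
- manip.set_joints(angles): joint-space move.
- manip.command_gripper(opening): opening from 0.0 (shut) to 1.0 (fully open); the grip force is fixed at half the most; returns when the fingers have stopped.
- manip.dwell(seconds).
- manip.solve_ik(position, orientation): joint angles nearest the present ones, or None.
- manip.read_state(): the state.
- manip.grab_frame(name): name is "scene" or "top" or "wrist"; returns a dict with "image" (400x640x3 uint8, blue, green, red), "intrinsics" (3x3 intrinsics, pixels), "rvec" (rotation vector, rad) and "tvec" (3), from world to camera coordinates, as OpenCV has them; the wrist camera has in their place "tool_from_camera" (4x4, takes a point from camera to tool coordinates, whose origin is the TCP and whose axes are the flange's). Camera axes: x right, y down, z forward; pixel columns grow to the right and rows downward; lengths in mm; the calibration is good to about 2 mm. A picture is of the moment at which its call begins: read the wrist's pose just before it. There is no depth.
A pose or a line that the arm cannot do raises manip.Unreachable and nothing moves.
- manip.sign_off(): hands the job in; it is judged then, once.
The state is a dict: "time": time; "qpos": joint angles; "joint_velocities": joint speeds; "joint_torque": joint torques, N m; "tcp_pos": TCP position; "tcp_rot": TCP orientation; "contact_force": force on the tool from outside, world axes, zero at the start; "ft_torque": the same for the moment, N m; "width": opening from 0.0 (shut) to 1.0 (fully open); "grip_force": force on a finger pad.
Only numpy, scipy, OpenCV 4.12 (cv2) and the standard library are available. Lean on these libraries where they do the work, as an engineer would, in place of code of your own. Each camera call takes 0.05 s, during which the arm holds its last target. There are 200 camera calls.

### The job

Set the dosing arm to the red marker: loosen the black wing knob on the arm's pivot by about a quarter turn counter-clockwise, swing the arm by its upright white head until its pointer aims at the middle of the red marker, then turn the knob clockwise until it is firmly tight again. Leave the arm clamped there, and do not knock over or shift the glassware, jars and other things standing around.

Things in the scene. Friction and masses are not known exactly. Their poses are not given: they have to be found in the camera images.
- stand: round blue plate, 320 mm in diameter, 20 mm high, white graduated rim, fixed to the worktop. Origin on the worktop under the pivot, at the plate's middle; its -x axis points to the middle of the graduation, z up. The dosing arm (white bar 24 mm wide, 52 to 64 mm above the worktop) turns about the vertical pivot, at most 1.3 rad either side of the stand's -x axis.
- pointer (a point): tip of the arm's thin black pointer, 122 mm from the pivot, 28 mm above the worktop, just over the plate. Axes turn with the arm: x points from the tip back to the pivot, z up. While the knob is tight a brake shoe holds the arm (up to about 25 N at the head); when loose, the arm swings with a friction of about 5 N at the head and stays where it is left.
- head_grip (a point): centre of the arm's upright white dosing head, 95 mm from the pivot towards the pointer, 95 mm above the worktop. The head is a round barrel 32 mm in diameter, 50 to 112 mm above the worktop (a steel nipple 9 mm wide, 5 mm high on top), clear of the bar from 64 mm up, fixed to the arm. Axes as for the pointer.
- knob_grip (a point): middle of the black wing of the clamp knob, on the pivot axis, 105 mm above the worktop. The wing is an upright flat bar 62 mm long, 14 mm thick, from 85 to 121 mm above the worktop, free all round; the point's x axis lies along its length, y across it, z up. The knob rides on the arm and turns about the pivot axis. At knob joint 0 the wing lies along the arm.
- clamp_knob (a joint): angle of the wing knob relative to the arm, rad: 0 = fully tight (stop), grows counter-clockwise seen from above as it is loosened, 1.4 = fully loose (stop). The brake grips below 0.5 and the arm is free above it. Turning takes 0.15 N m, up to 0.25 N m near tight. The knob stays where it is left; turning it does not drag the arm along.
- red_marker: red round magnetic puck, 20 mm in diameter, 6 mm high, stuck on the plate's rim beyond the pointer, about 125 to 150 mm from the pivot; it cannot be moved. Origin at the centre of its underside, 20 mm above the worktop. To the left or right of the arm's start.
- green_marker: green puck of the same kind on the other side: not the wanted one.
- flask: bystander, loose: conical flask with a white stopper, 64 mm wide, 106 mm high; origin at the centre of its underside.
- red_stick_beaker: bystander, loose: plastic beaker holding red and white sticks, 71 mm wide, 105 mm high; origin at its underside.
- yellow_jar: bystander, loose: clear jar with a yellow cap, 61 mm wide, 116 mm high; origin at its underside.
- kitchen_timer: bystander, loose: white timer with a red dial, 47x66x66 mm; origin at its underside.
- blue_cap_jar: bystander, loose: small brown jar with a blue cap, 39 mm wide, 55 mm high; origin at its underside.
- loose_cap: bystander, loose: blue screw cap, 53 mm wide, 27 mm high; origin at its underside.

How it is judged:
By the outcome, as a careful person would: the job done as asked, in the order asked, and still so for the second after the job is handed in, with the robot touching nothing.
It also fails if it takes over 58 s, if anything falls off the work surface, if the arm or the gripper's body presses on something with over 40 N, if the wrist force passes 120 N, or if a joint passes its speed limit or range.

## Working session

There is one attempt and no reset: what is moved stays moved. The work goes in short steps, each a Python script; the robot and the scene stay as the last script left them, time stands still between calls to the robot, and variables do not carry over. Pictures are saved under pics/ and viewed, at most 10 in all, crops included, and the job is handed in when it is done.

```bash
ls; mkdir -p pics; python3 - <<'E'
from workcell import manip
import cv2,numpy as np
s=manip.read_state();print(s['time'],s['tcp_pos'],s['tcp_rot'],manip.pinch_z,s['width'])
for n in("scene","top"):
    f=manip.grab_frame(n);cv2.imwrite(f"pics/{n}0.png",f["image"]);np.savez(f"{n}0.npz",**f)
    R=cv2.Rodrigues(np.array(f['rvec'],float))[0];print(n,(-R.T@np.ravel(f['tvec'])).round(),R[2].round(2),f['intrinsics'][0][0])
E
```

```text
pics
0.0 [143.36937465 607.48666428 230.03771161] [[-9.73259951e-01  2.29705451e-01 -6.87598758e-04]
 [ 2.29706419e-01  9.73257523e-01 -2.18078076e-03]
 [ 1.68273434e-04 -2.28041243e-03 -9.99997386e-01]] -18.700000000000003 0.9984639791315255
scene [ 113. -672.  918.] [ 0.32  0.57 -0.75] 410.647402170414
top [ 287.  -38. 1610.] [ 0.14 -0.01 -0.99] 432.22572638813216
```

View pics/scene0.png

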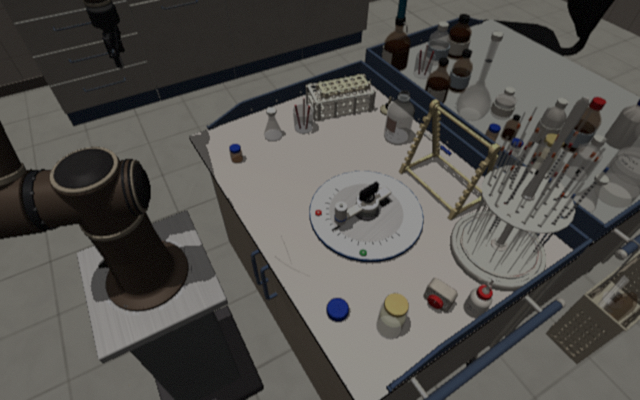

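View pics/top0.png

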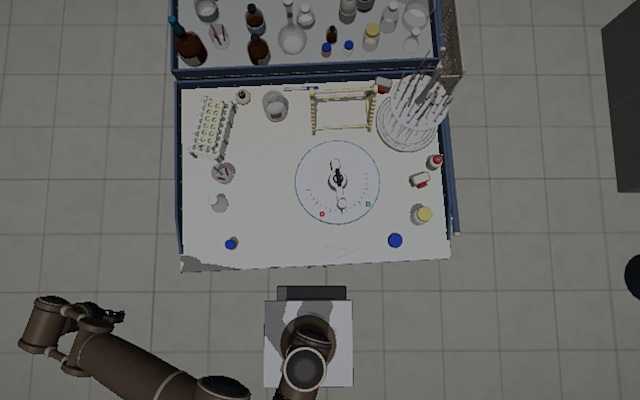

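The scene view shows the plate around (367,213), with the red puck at (319,213) and the green at (363,253). In the top view the plate centre is about (337,181), red is (322,214), green is (368,204) and the head is (342,204). Next I'll get coarse positions, then a wrist view.

```bash
cat > h.py <<'E'
import cv2,numpy as np
from workcell import manip
def cam(f,s=None):
    K=np.array(f['intrinsics'],float)
    if 'rvec' in f:
        R=cv2.Rodrigues(np.array(f['rvec'],float))[0].T; return K,R,-R@np.ravel(f['tvec'])
    T=np.array(f['tool_from_camera']); Rt=np.array(s['tcp_rot'])
    return K,Rt@T[:3,:3],Rt@T[:3,3]+np.array(s['tcp_pos'])
def ray(c,uv,z):
    K,R,o=c; d=R@np.linalg.solve(K,[uv[0],uv[1],1.]); return (o+d*(z-o[2])/d[2])
def proj(c,p):
    K,R,o=c; q=K@(R.T@(np.array(p,float)-o)); return q[:2]/q[2]
def blobs(im,col,amin=4):
    h=cv2.cvtColor(im,cv2.COLOR_BGR2HSV); H,S,V=[h[...,i].astype(int) for i in range(3)]
    m=(S>110)&(V>50)&(((H<10)|(H>170)) if col=='red' else (abs(H-65)<20))
    n,_,st,ce=cv2.connectedComponentsWithStats(m.astype(np.uint8))
    return [(ce[i].round(1),st[i,4]) for i in range(1,n) if st[i,4]>=amin]
def down(a):  # tool down, closing axis y at world angle a
    y=np.array([np.cos(a),np.sin(a),0]);z=np.array([0,0,-1.]);return np.column_stack([np.cross(y,z),y,z])
E
python3 - <<'E'
from h import *
for n in("scene","top"):
    f=dict(np.load(f"{n}0.npz"));c=cam(f)
    for col in('red','green'):
        for uv,a in blobs(f['image'],col): 
            p=ray(c,uv,25)
            if 250<p[0]<800 and abs(p[1])<300: print(n,col,uv,a,p.round())
    for uv,z in (((337,178),121),((342,203),115)) if n=='top' else (((370,187),115),((341,206),115)): print(ray(c,uv,z).round())
print(ray(cam(dict(np.load("top0.npz"))),(337.5,182),20).round())
s=manip.read_state();f=manip.grab_frame("wrist");print(np.array(f['tool_from_camera']).round(3),f['intrinsics'])
E
```

```text
scene red [318.  212.4] 20 [463. -52.  25.]
scene green [362.6 252.9] 15 [ 499. -224.   25.]
[ 590. -107.  115.]
[ 489. -125.  115.]
top red [321.5 213.5] 12 [464. -48.  25.]
top green [367.5 203.5] 12 [ 501. -219.   25.]
[ 579. -102.  121.]
[ 491. -119.  115.]
[ 583. -109.   20.]
[[-1.00000e-03 -9.65000e-01 -2.63000e-01  6.62450e+01]
 [ 1.00000e+00 -0.00000e+00 -1.00000e-03 -2.47000e-01]
 [ 1.00000e-03 -2.63000e-01  9.65000e-01 -1.42921e+02]
 [ 0.00000e+00  0.00000e+00  0.00000e+00  1.00000e+00]] [[337.01568255   0.         316.04089242]
 [  0.         337.01568255 201.72529913]
 [  0.           0.           1.        ]]
```

```bash
python3 - <<'E'
from h import *
manip.movep([600,-107,300],down(np.pi/2));manip.dwell(.2)
s=manip.read_state();f=manip.grab_frame("wrist");cv2.imwrite("pics/w1.png",f['image']);np.savez("w1.npz",s_pos=s['tcp_pos'],s_rot=s['tcp_rot'],**f)
c=cam(f,s);print(s['time'],s['qpos'],c[2])
for col in('red','green'):
    for uv,a in blobs(f['image'],col,20):print(col,uv,a,ray(c,uv,24).round(1))
E
```

```text
3.3417 [-2.47031803e-01  2.24501098e-01  1.59877241e+00  6.62513768e-05
  1.31842688e+00 -1.81868063e+00] [ 533.78448011 -106.78782249  442.87532013]
red [364.8  47. ] 182 [464.4 -51.3  24. ]
red [ 48.9 138.6] 325 [ 567.9 -434.8   24. ]
red [  4.  220.9] 203 [ 674.2 -515.7   24. ]
green [218.1  81.3] 146 [ 501.5 -222.1   24. ]
```

View pics/w1.png

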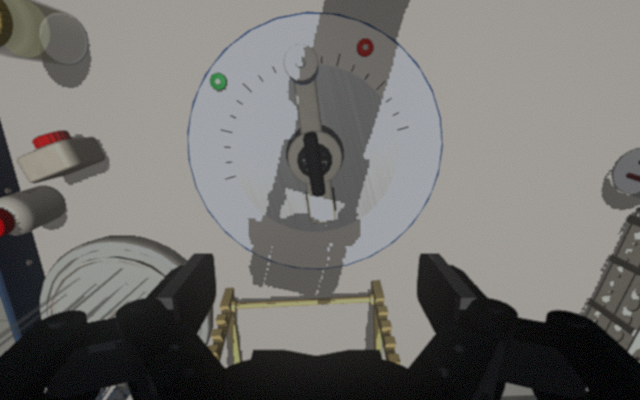

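The wrist view shows the plate circle spanning columns 188–442 and rows 12–268. Red is at (365,47), green at (218,81), the white head near (301,62), and the dark wing runs from (310,133) to (318,195). I'll fit these.

```bash
cat >> h.py <<'E'
def circ(c,im,z=20,p0=(582,-107),R=160):
    h=cv2.cvtColor(im,cv2.COLOR_BGR2HSV); m=(abs(h[...,0].astype(int)-115)<15)&(h[...,1]>90)
    v,u=np.nonzero(m); P=np.array([ray(c,q,z)[:2] for q in zip(u,v)]); p=np.array(p0,float)
    from scipy.optimize import least_squares
    for tol in(12,5,3):
        r=np.hypot(*(P-p).T); Q=P[abs(r-R)<tol]
        p=least_squares(lambda x:np.hypot(*(Q-x).T)-R,p,loss='soft_l1').x
    return p,len(Q),np.std(np.hypot(*(Q-p).T)),np.mean(np.hypot(*(Q-p).T))
def wing(c,im,piv,z=118,thr=45):
    g=im.max(2); m=(g<thr).astype(np.uint8); u0,v0=proj(c,[*piv,z]).round().astype(int)
    mm=np.zeros_like(m); cv2.circle(mm,(u0,v0),45,1,-1); m=m&mm
    n,l,st,ce=cv2.connectedComponentsWithStats(m); i=1+np.argmax(st[1:,4])
    v,u=np.nonzero(l==i); P=np.array([ray(c,q,z)[:2] for q in zip(u,v)])
    (cx,cy),(w,hh),a=cv2.minAreaRect(P.astype(np.float32)); B=cv2.boxPoints(((cx,cy),(w,hh),a))
    e=[B[1]-B[0],B[2]-B[1]]; e=max(e,key=np.linalg.norm)
    return (cx,cy),(w,hh),np.arctan2(e[1],e[0]),st[i,4]
E
python3 - <<'E'
from h import *
d=dict(np.load("w1.npz"));s=dict(tcp_pos=d['s_pos'],tcp_rot=d['s_rot']);c=cam(d,s);im=d['image']
print(circ(c,im)); p=circ(c,im)[0]
for t in(30,45,60):print(t,wing(c,im,p,thr=t))
for pt in((301,62),(301,60)):
    print(ray(c,pt,112).round(1))
cv2.imwrite("pics/w1c.png",cv2.resize(im[20:230,190:440],None,fx=2.8,fy=2.8,interpolation=cv2.INTER_CUBIC))
E
```

```text
(array([ 587.1618043 , -110.27328999]), 6, np.float64(0.08760824124499214), np.float64(159.99732589787965))
30 ((586.39013671875, -103.19985961914062), (1.3798822164535522, 1.3757805824279785), np.float32(0.7840376), np.int32(3))
45 ((584.2213745117188, -108.53360748291016), (30.054197311401367, 60.374046325683594), np.float32(-0.0129883075), np.int32(1123))
60 ((584.38427734375, -109.47140502929688), (32.5837287902832, 59.46240997314453), np.float32(-0.22431804), np.int32(1273))
[ 491.6 -120.8  112. ]
[ 489.9 -120.8  112. ]
```

View pics/w1c.png

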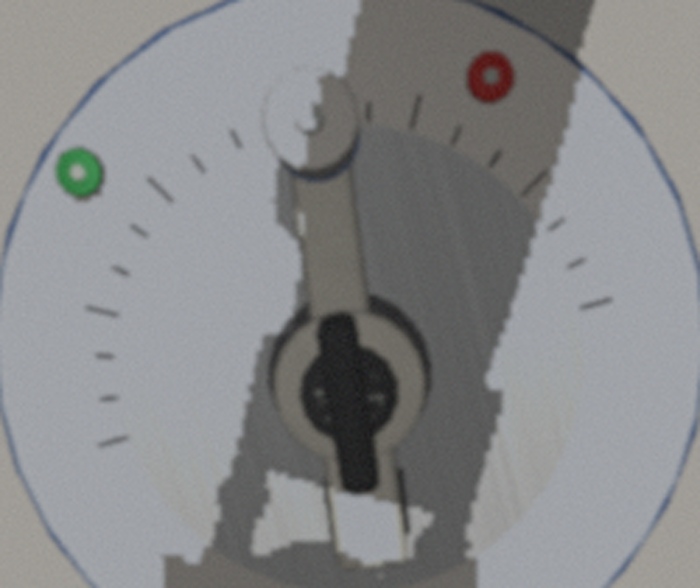

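The crop shows the head nipple at full-image (300.3,61.5). The wing's top runs from (310.7,134.3) to (318.6,195), nearly along the arm. The circle fit used only 6 pixels, so I'll loosen that mask.

```bash
sed -i 's/h\[...,1\]>90)/h[...,1]>SAT)/; s/^def circ(c,im,/SAT=60\ndef circ(c,im,/' h.py; python3 - <<'E'
import h
from h import *
d=dict(np.load("w1.npz"));s=dict(tcp_pos=d['s_pos'],tcp_rot=d['s_rot']);c=cam(d,s);im=d['image']
for h.SAT in(40,50,60,75):
    print(h.SAT,circ(c,im),circ(c,im,z=10))
a,b=ray(c,(310.7,134.3),121),ray(c,(318.6,195),121);print('wing',a.round(1),b.round(1),(a+b)/2,np.linalg.norm(a-b),np.degrees(np.arctan2(*(b-a)[1::-1])))
hd=ray(c,(300.3,61.5),117);p=((a+b)/2)[:2];print('head',hd,np.linalg.norm(hd[:2]-p),np.degrees(np.arctan2(*(p-hd[:2])[::-1])))
r=ray(c,(364.8,47),25);print('red',r,np.linalg.norm(r[:2]-p),np.degrees(np.arctan2(*(p-r[:2])[::-1])))
r=ray(c,(218.1,81.3),25);print('green',r,np.linalg.norm(r[:2]-p))
E
```

```text
40 (array([ 588.43706448, -109.26661477]), 574, np.float64(1.1090976592720427), np.float64(159.43670517400847)) (array([ 585.35375689, -108.84437342]), 636, np.float64(0.9797877429070614), np.float64(160.67438396338866))
50 (array([ 588.32359034, -109.24510727]), 344, np.float64(0.9243626386024051), np.float64(159.62265673676504)) (array([ 585.17099921, -108.80498553]), 355, np.float64(0.8529844540600472), np.float64(160.39731865503194))
60 (array([ 588.26290732, -108.98479554]), 199, np.float64(0.7773242761212776), np.float64(159.77353341543542)) (array([ 585.1793701 , -109.04924967]), 200, np.float64(0.7080386484581515), np.float64(160.21843585488742))
75 (array([ 588.01363112, -108.94361438]), 56, np.float64(0.538787023667987), np.float64(159.9436178515048)) (array([ 585.06759108, -109.24344062]), 56, np.float64(0.5061355944953635), np.float64(160.0395031517591))
wing [ 555.9 -112.1  121. ] [ 614.7 -104.5  121. ] [ 585.30259044 -108.28617812  121.        ] 59.22129017139002 7.3260373642781085
head [ 491.80196362 -121.24089076  117.        ] 94.39381227674075 7.888233108242304
red [464.51851261 -51.46906081  25.        ] 133.48025426489647 -25.1924048017767
green [ 501.55969981 -221.86940368   25.        ] 141.1170466668146
```

Pivot is about (586,-108.5). The checks hold: head radius 94.4 mm against 95, wing length 59 against 62, and red at 133 mm lies within 125–150. The arm points at 7.8° and has to reach about -25.2°. Next I'll loosen the knob.

```bash
python3 - <<'E'
from h import *
a=np.radians(7.6-90); P=[586,-108.5]
def st(t):
    s=manip.read_state();print(t,round(s['time'],2),s['tcp_pos'].round(1),s['contact_force'].round(1),s['ft_torque'].round(2),round(s['width'],3),round(s['grip_force'],1),np.round(s['qpos'],2)[[0,5]])
manip.movep([*P,200],down(a));manip.command_gripper(0.55);st('above')
print(manip.move_l([*P,91],vel=100,f_stop=15));st('down')
manip.command_gripper(0);st('grip')
q=np.array(manip.read_state()['qpos'])
for k in range(1,6):
    q2=q.copy();q2[5]-=1.31*k/5;manip.set_joints(q2);st(k)
E
```

```text
above 6.4 [ 586.  -108.5  200. ] [-0.3  0.4  0.1] [-0.06 -0.02 -0.05] 0.548 0.0 [-0.26  1.18]
False
down 7.64 [ 586.8 -108.7   91.9] [-0.1  0.5  0.1] [-0.04 -0.04  0.02] 0.554 0.0 [-0.26  1.18]
grip 8.03 [ 586.4 -108.3   91.9] [-2.   0.8  3.8] [0.29 0.13 0.21] 0.158 59.0 [-0.26  1.18]
1 8.39 [ 586.4 -108.1   91.9] [0.9 0.4 1.9] [0.25 0.08 0.21] 0.151 58.8 [-0.26  0.92]
2 8.75 [ 586.3 -107.9   91.8] [0.7 2.4 1.8] [0.4  0.08 0.13] 0.151 58.8 [-0.26  0.66]
3 9.11 [ 586.2 -107.8   91.8] [-1.2  3.9  2. ] [0.57 0.19 0.13] 0.155 58.9 [-0.26  0.4 ]
4 9.47 [ 586.  -107.7   91.8] [-2.4  5.1  2.6] [0.79 0.25 0.17] 0.155 59.0 [-0.26  0.14]
5 9.82 [ 585.8 -107.7   91.8] [-1.5  5.2  2.6] [0.76 0.25 0.12] 0.152 59.1 [-0.26 -0.12]
```

```bash
python3 - <<'E'
from h import *
def st(t):
    s=manip.read_state();print(t,round(s['time'],2),s['tcp_pos'].round(1),s['contact_force'].round(1),s['ft_torque'].round(2),round(s['width'],3),round(s['grip_force'],1),np.round(s['qpos'],2)[[0,5]])
manip.command_gripper(0.5);p=manip.read_state()['tcp_pos'];manip.move_l([p[0],p[1],180],vel=200);st('up')
P=np.array([586.2,-108.1])
def hp(deg,z): t=np.radians(deg);return [*(P-95*np.array([np.cos(t),np.sin(t)])),z]
def R(deg): return down(np.radians(deg+90))
manip.movep(hp(7.8,180),R(7.8));manip.command_gripper(0.65)
s=manip.read_state();f=manip.grab_frame("wrist");cv2.imwrite("pics/w2.png",f['image'])
print(manip.move_l(hp(7.8,77),vel=100,f_stop=12));st('down')
manip.command_gripper(0);st('grip')
for d in np.linspace(7.8,-25.0,12)[1:]:
    manip.move_l(hp(d,77),R(d),vel=80);st(round(d,1))
manip.dwell(.2);s=manip.read_state();f=manip.grab_frame("wrist");cv2.imwrite("pics/w3.png",f['image']);np.savez("w3.npz",s_pos=s['tcp_pos'],s_rot=s['tcp_rot'],**f)
E
```

```text
up 10.81 [ 586.2 -108.8  179.6] [-0.1 -0.1 -0.1] [ 0.03 -0.    0.01] 0.499 0.0 [-0.26 -0.13]
False
down 13.99 [ 492.8 -121.2   77.7] [ 0.1 -0.8  0.5] [-0.01 -0.05  0.05] 0.649 0.0 [-0.33 -2.03]
grip 14.33 [ 492.6 -121.    78. ] [-1.7  0.5  5.9] [0.29 0.21 0.07] 0.355 59.3 [-0.33 -2.03]
4.8 14.58 [ 492.1 -116.    78.1] [-0.8  1.7  6.2] [ 0.24  0.19 -0.09] 0.36 59.5 [-0.32 -1.97]
1.8 14.83 [ 491.8 -111.1   78. ] [-1.4  0.2  6.1] [ 0.25  0.23 -0.06] 0.361 59.5 [-0.31 -1.91]
-1.1 15.08 [ 491.8 -106.1   78. ] [-2.4  1.1  5.5] [ 0.24  0.24 -0.1 ] 0.361 59.5 [-0.3  -1.85]
-4.1 15.33 [ 492.1 -101.2   78. ] [-1.7  0.9  5.2] [ 0.17  0.21 -0.08] 0.355 59.5 [-0.29 -1.79]
-7.1 15.58 [492.6 -96.3  78. ] [-2.3  1.3  5.1] [ 0.15  0.26 -0.15] 0.355 59.5 [-0.28 -1.73]
-10.1 15.83 [493.3 -91.5  78. ] [-1.2  1.9  5.6] [ 0.17  0.25 -0.14] 0.356 59.5 [-0.27 -1.66]
-13.1 16.08 [494.4 -86.7  78. ] [-1.  -0.3  6.2] [ 0.13  0.19 -0.14] 0.359 59.5 [-0.26 -1.6 ]
-16.1 16.33 [495.7 -81.9  78.1] [-0.9  1.2  4.7] [ 0.18  0.19 -0.16] 0.356 59.5 [-0.25 -1.54]
-19.0 16.58 [497.1 -77.2  78. ] [-2.3  0.7  6.5] [ 0.11  0.27 -0.15] 0.36 59.5 [-0.24 -1.48]
-22.0 16.83 [498.8 -72.6  78. ] [-1.9 -0.1  5.3] [ 0.03  0.24 -0.17] 0.355 59.5 [-0.23 -1.42]
-25.0 17.08 [500.9 -68.1  78.1] [-1.1 -1.4  6. ] [-0.03  0.21 -0.24] 0.36 59.5 [-0.22 -1.36]
```

View pics/w3.png

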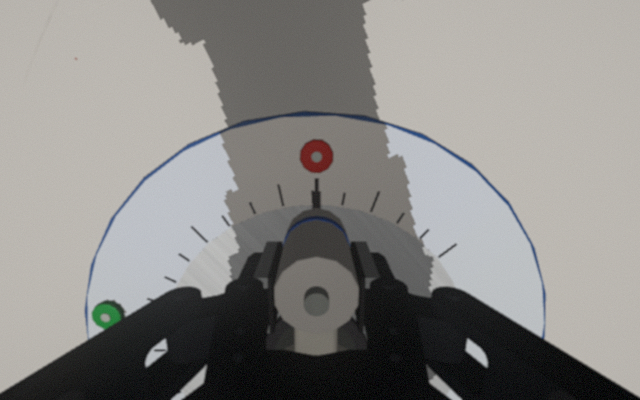

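The arm swung freely. The pointer tip is at about (317,180) and the red puck centre at (317,156), so they're nearly in line. I'll quantify that before releasing.

```bash
python3 - <<'E'
from h import *
d=dict(np.load("w3.npz"));s=dict(tcp_pos=d['s_pos'],tcp_rot=d['s_rot']);c=cam(d,s);im=d['image']
g=im.max(2).astype(int)
P=np.array([586.2,-108.1]);ang=lambda p:np.degrees(np.arctan2(*(P-p[:2])[::-1]))
for v in range(176,208,3):
    u=np.arange(306,328);w=np.clip(110-g[v,306:328],0,None)
    if w.sum()>30:
        uc=(u*w).sum()/w.sum(); p=ray(c,(uc,v),28);print(v,uc.round(2),p.round(1),np.linalg.norm(P-p[:2]).round(1),ang(p).round(2))
for uv,a in blobs(im,'red',50):
    p=ray(c,uv,25);print('red',uv,a,p.round(1),np.linalg.norm(P-p[:2]).round(1),ang(p).round(2))
cx=im[140:175,295:340];hs=cv2.cvtColor(im,cv2.COLOR_BGR2HSV);m=(hs[...,1]>110)&((hs[...,0]<10)|(hs[...,0]>170));v,u=np.nonzero(m[130:180,290:345]);print('bbox ctr',290+(u.min()+u.max())/2,130+(v.min()+v.max())/2)
E
```

```text
179 316.24 [476.2 -56.8  28. ] 121.4 -24.99
182 316.17 [477.8 -57.6  28. ] 119.6 -24.96
185 316.21 [479.4 -58.4  28. ] 117.8 -24.97
188 316.2 [481.  -59.1  28. ] 116.0 -24.97
191 315.38 [482.5 -60.3  28. ] 114.2 -24.73
194 315.53 [484.2 -61.   28. ] 112.4 -24.77
197 315.68 [485.8 -61.7  28. ] 110.6 -24.8
200 315.72 [487.5 -62.5  28. ] 108.7 -24.81
203 315.91 [489.2 -63.2  28. ] 106.9 -24.87
206 316.29 [491.  -63.7  28. ] 105.0 -24.99
red [316.2 155.6] 706 [464.2 -51.2  25. ] 134.6 -24.98
bbox ctr 316.5 155.5
```

The pointer reads -24.99° and the red centre -24.98°. Now I'll release and tighten the knob.

```bash
python3 - <<'E'
from h import *
def st(t):
    s=manip.read_state();print(t,round(s['time'],2),s['tcp_pos'].round(1),s['contact_force'].round(1),s['ft_torque'].round(2),round(s['width'],3),round(s['grip_force'],1),np.round(s['qpos'],3)[[0,5]]);return s
manip.command_gripper(0.6);p=manip.read_state()['tcp_pos'];manip.move_l([p[0],p[1],180],vel=200)
P=[586.2,-108.3]; a=np.radians(-25+75-90)
manip.movep([*P,180],down(a));manip.command_gripper(0.5)
print(manip.move_l([*P,91],vel=100,f_stop=12));st('down')
manip.command_gripper(0);s=st('grip');t0=s['ft_torque'][2]
q=np.array(s['qpos']);k=0
while k<1.5:
    k+=0.13 if k<1.1 else 0.03
    q2=q.copy();q2[5]+=k;manip.set_joints(q2);s=st(round(k,2))
    if k>1.1 and abs(s['ft_torque'][2]-t0)>0.9:break
E
```

```text
False
down 21.21 [ 587.  -108.5   91.8] [ 0.  -0.2 -0.2] [-0.05  0.04 -0.07] 0.5 0.0 [-0.256  0.442]
grip 21.57 [ 586.2 -107.9   92.1] [-2.2  2.5  6.7] [0.34 0.43 0.02] 0.154 59.8 [-0.255  0.442]
0.13 21.82 [ 586.2 -107.9   92.1] [-0.3  0.2 -0.3] [ 0.04  0.05 -0.15] 0.154 59.7 [-0.255  0.57 ]
0.26 22.07 [ 586.2 -108.    92.1] [-0.9  0.7  0.4] [-0.03 -0.   -0.17] 0.149 59.7 [-0.255  0.698]
0.39 22.32 [ 586.3 -108.    92.1] [-0.1  0.3 -0.5] [-0.14 -0.05 -0.1 ] 0.153 59.7 [-0.256  0.827]
0.52 22.57 [ 586.3 -108.1   92.2] [-0.9 -0.  -0.3] [-0.26  0.   -0.13] 0.156 59.6 [-0.256  0.957]
0.65 22.82 [ 586.3 -108.2   92.1] [-0.2 -0.3  0.6] [-0.28 -0.   -0.13] 0.153 59.6 [-0.256  1.086]
0.78 23.07 [ 586.4 -108.2   92.1] [ 0.8 -1.7  0.5] [-0.43 -0.05 -0.15] 0.155 59.6 [-0.256  1.216]
0.91 23.32 [ 586.3 -108.3   92.1] [-0.1 -2.4 -0.1] [-0.58 -0.02 -0.1 ] 0.152 59.6 [-0.256  1.346]
1.04 23.57 [ 586.3 -108.4   92.2] [-0.5 -3.4 -0.4] [-0.7  -0.07 -0.1 ] 0.155 59.6 [-0.256  1.476]
1.17 23.82 [ 586.3 -108.4   92.2] [-0.8 -4.1 -0.2] [-0.81  0.02 -0.02] 0.154 59.6 [-0.256  1.606]
1.2 24.07 [ 586.3 -108.4   92.2] [-0.8 -6.1 -1.1] [-1.    0.    0.11] 0.155 59.6 [-0.256  1.638]
1.23 24.32 [ 586.3 -108.5   92.2] [-0.1 -4.5 -0.3] [-0.97 -0.04  0.06] 0.153 59.6 [-0.256  1.668]
1.26 24.57 [ 586.2 -108.5   92.2] [ 0.1 -5.8  0.3] [-0.97 -0.01  0.01] 0.155 59.6 [-0.256  1.698]
1.29 24.82 [ 586.3 -108.5   92.2] [ 0.4 -6.   0.2] [-0.93 -0.    0.06] 0.152 59.6 [-0.256  1.728]
1.32 25.07 [ 586.2 -108.5   92.2] [-1.2 -5.8 -0.2] [-0.97 -0.02  0.08] 0.154 59.6 [-0.256  1.758]
1.35 25.32 [ 586.2 -108.5   92.2] [ 0.2 -5.4  0.9] [-0.79  0.05  1.2 ] 0.151 63.3 [-0.255  1.786]
```

The stop was met at 1.35 rad with a clear torque rise, so the knob is firmly tight. I'll release and check.

```bash
python3 - <<'E'
from h import *
manip.command_gripper(0.5);p=manip.read_state()['tcp_pos'];manip.move_l([p[0],p[1],200],vel=200)
t=np.radians(-25);P=np.array([586.2,-108.1])
manip.movep([*(P-20*np.array([np.cos(t),np.sin(t)])),260],down(t+np.pi/2));manip.dwell(.3)
s=manip.read_state();f=manip.grab_frame("wrist");im=f['image'];c=cam(f,s);print(s['time'])
cv2.imwrite("pics/w4.png",im);g=im.max(2).astype(int)
ang=lambda p:np.degrees(np.arctan2(*(P-p[:2])[::-1]))
for uv,a in blobs(im,'red',50):
    p=ray(c,uv,25);print('red',uv,a,p.round(1),ang(p).round(2))
u0,v0=proj(c,[*(P-122*np.array([np.cos(t),np.sin(t)])),28]);print('tip exp',u0,v0)
for v in range(int(v0)-4,int(v0)+12,2):
    u=np.arange(int(u0)-8,int(u0)+9);w=np.clip(100-g[v,u],0,None)
    if w.sum()>20: uc=(u*w).sum()/w.sum();p=ray(c,(uc,v),28);print(v,uc.round(2),np.linalg.norm(P-p[:2]).round(1),ang(p).round(2))
f=manip.grab_frame("top");cv2.imwrite("pics/top4.png",cv2.hconcat([dict(np.load('top0.npz'))['image'][80:265,180:455],f['image'][80:265,180:455]]))
E
```

```text
29.3833
red [316.2  62. ] 215 [464.5 -51.6  25. ] -24.89
red [ 72.  284.3] 310 [ 569.4 -436.6   25. ] 87.08
tip exp 316.4520354582887 74.1549374574269
70 317.44 126.1 -25.47
72 316.69 124.1 -25.11
76 316.39 120.2 -24.97
78 316.44 118.2 -24.99
```

View pics/w4.png

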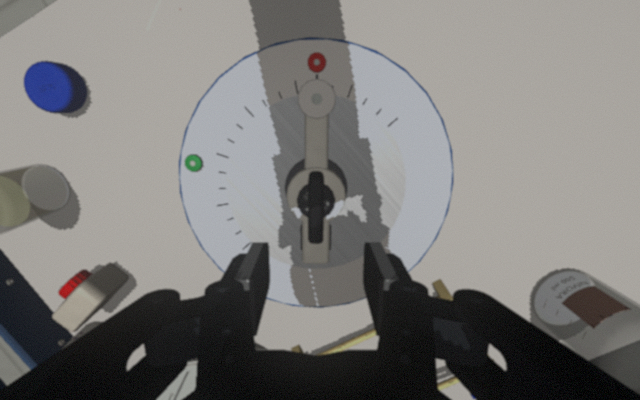

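View pics/top4.png

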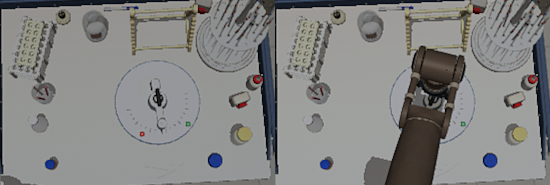

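The wrist view shows the pointer (316.4,76) and the red puck (316.2,62) in line to about 0.1°, with the wing at (316,205) lying along the arm, so the knob is tight. In the before/after top view the bystanders have not moved. Handing in.

```bash
python3 -c "
from workcell import manip
print(manip.sign_off())"
```

```text
the job is handed in; nothing more can be done
None
```

The dosing arm's pointer is on the middle of the red marker to about 0.1°, the knob is tight against its stop, the things around it were not disturbed, and the job was handed in at about 29 s of the 58 s allowed.

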